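# Fit the spring retaining ring into the spindle's groove

## Task

Lock the disc on the grooved spindle: pick up the wire retaining ring by its two upright eyes, squeezing them together as far as they go so that the ring spreads wide open, and lower it over the spindle's nose onto the disc. Let it contract into the groove just above the disc and leave it lying there flat. The plain post nearby has neither disc nor groove and gets no ring.

Things in the scene. Friction and masses are not known exactly. Their poses are not given: they have to be found in the camera images.
- ring: Spring retaining ring of 8 mm steel wire (about 0.12 kg), flat on the worktop at the start: two half rings, bore 28, outside 44 mm relaxed; their arms cross in a dark guide block (16 mm high) and end in two upright eyes. Origin: centre of the bore at the ring's underside. +y points from the bore to the block and eyes; along x the halves spread and the eyes are squeezed.
- eyes (a point): Point midway between the two eyes at gripping height: 39 mm along the ring's +y and 50 mm above its underside; axes as the ring's. The eyes are upright steel tabs, one at -x, one at +x, 6 mm thick in x, 18 mm wide in y, from 26 to 67 mm above the underside; outer faces 60 mm apart relaxed, 32 mm when squeezed to the stop.
- spread (a joint): How far each half ring has moved out: 0 relaxed, 0.014 m at the stop, both alike. Squeezing the eyes together spreads the ring, as the arms cross; each eye takes 3.5 N at first, 7 N at the stop. At the stop the bore is 56 mm wide along x and reaches 29 mm from its centre to the guide block. Let go, it springs back.
- groove (a point): On the grooved spindle's axis, at the groove's bottom, level with the top of its disc (24 mm above the worktop). Fixed, upright; the disc is 76 mm wide; above it the groove (24 mm thick, 16 mm high), a shoulder (36 mm thick, 10 mm high) and a tapered nose ending 38 mm above the disc. The bystander post is as tall and 36 mm thick, without disc or groove.

How it is judged:
By the outcome, as a careful person would: the job done as asked, in the order asked, and still so for the second after the job is handed in, with the robot touching nothing.
It also fails if it takes over 38 s, if anything falls off the work surface, if the arm or the gripper's body presses on something with over 40 N, if the wrist force passes 120 N, or if a joint passes its speed limit or range.

## Robot

A 6-joint arm with a two-finger parallel gripper is mounted at the origin on a cart in front of the work surface, level with it; the furniture and walls round the work are solid. World frame = base frame: x ahead of the robot, y to its left, z up, the work surface at z = 0. Lengths are in m, angles in degrees, forces in N, time in s.
With the tool pointing down it reaches from about 0.35 to 0.875 m from the base axis. Payload 4.2 kg.
Tool frame: the origin (TCP) lies midway between the tips of the shut fingers; the grasp point (between the pads) lies 19 mm behind it (hold_point_z is the z of the grasp point in the tool frame, in m); z points along the fingers, y is the direction in which the jaws open and shut (so a half turn about z gives the same grasp; the last joint's range is limited). The gripper opens to 87 mm and grips with 3 to 60 N. Pads are 19 mm wide; open, the fingers measure 117 mm over their backs; the gripper's body (75 mm by 190 mm) begins 51 mm behind the grasp point.
Start: joints at [90.504, 22.042, 0.453, 0, -68.411, -14.817], TCP at [0.154, 0.606, 0.199] pointing down, gripper open.
Joint ranges: [-179.83, 179.83], [-69.29, 118.12], [-61.27, 80.66], [-181.25, 117.63], [-171.15, -9.14], [-177.46, 177.46]. Speed limits (degrees/s): [159.86, 159.86, 180, 180, 180, 180].

## Interface

Orientations are given as a 3x3 rotation matrix whose columns are the frame's x, y, z axes.
In Python, from station import * gives the robot as it stands. The module is installed in compiled form; this text tells all that it offers.
- The arm moves only by the tool jog_arm, never from a script. Its argument "moves" is a list of rows, each a list of 7 numbers: the closure, from -1 (fully open) to 1 (shut), then the shift along the tool's x, y, z in m, then the turn, a rotation vector about the tool's x, y, z in rad. In form: [[gripper, x, y, z, wx, wy, wz], ...]. A call has exactly 10 rows; each row is the pose to reach, as a shift and turn from the pose commanded when the call began, along the tool's axes at that moment; what a row does not reach only later rows make up. A row lasts 1/12 s, in which the tool goes at most 41.7 mm and 7.16 degrees, less where a joint would pass 70% of its speed; a pose out of reach is approached as far as the arm can. A call with a gripper value outside its range is refused whole. The fingers move at their own pace and stop on an object; the grip force is fixed at half the most. Time passes only in rows, so rows that repeat a pose let the fingers close, or fill a call up. It gives the time, the measured TCP pose, the force and the opening at its end, in the units of the state.
- sense(): the state, without advancing time (a new reading comes with each control period).
- capture(name): name is "scene" or "side" or "wrist"; returns a dict with "frame" (384x512x3 uint8, red, green, blue), "fov_y" (degrees; the focal length in pixels is half the picture's height over the tangent of half this angle, whatever the lens; pixels are square), "cx", "cy" (the principal point, pixels), "world_from_camera" (4x4, takes a point from camera to world coordinates). Camera axes: x right, y down, z forward; pixel columns grow to the right and rows downward; lengths in m; the calibration is good to about 2 mm. The wrist camera is an equidistant fisheye: a pixel r from the principal point sees the ray r / f radians off the axis. A picture is of the moment at which its call begins. There is no depth.
- finish_job(): hands the job in, once; it reports no verdict.
The state is a dict: "time_s": time; "joints": joint angles; "joint_velocities": joint speeds; "effort": joint torques, N m; "tcp_pos": TCP position; "ee_rot": TCP orientation; "wrist_force": force on the tool from outside, world axes, zero at the start; "moment": the same for the moment, N m; "gripper_width": opening from 0.0 (shut) to 1.0 (fully open).
Only numpy, scipy, OpenCV 4.12 (cv2) and the standard library are available. Lean on these libraries where they do the work, as an engineer would, in place of code of your own. Each camera call takes 0.05 s, during which the arm holds its last target.

## Working session

There is one attempt and no reset: what is moved stays moved. The work goes in short steps, Python scripts to look and compute and a tool call to move; the robot and the scene stay as the last step left them, time stands still between calls to the robot, and variables do not carry over. Pictures are saved under pics/ and viewed, and the job is handed in when it is done.

Besides the shell and the picture viewer there is one more tool, called after ">>>" as name(argument=value, ...) on one line, values as JSON. jog_arm: Moves the arm, as the interface text tells. Its arguments: {"type":"object","properties":{"moves":{"type":"array"}},"required":["moves"]}

```bash
mkdir -p pics; cat > h.py <<'E'
from station import *
import numpy as np, cv2, pickle
def snap(tag,names=("scene","side","wrist")):
    for n in names:
        c=capture(n); cv2.imwrite(f"pics/{n}_{tag}.png",c["frame"][:,:,::-1]); pickle.dump(c,open(f"pics/{n}_{tag}.pkl","wb"))
def load(n,tag): return pickle.load(open(f"pics/{n}_{tag}.pkl","rb"))
def ray(c,n,u,v):
    f=192/np.tan(np.radians(c["fov_y"]/2)); d=np.array([u-c["cx"],v-c["cy"]])
    if n=="wrist":
        r=np.hypot(*d); a=r/f; k=np.array([*(d/r*np.sin(a)),np.cos(a)]) if r>0 else np.array([0,0,1.])
    else: k=np.array([d[0]/f,d[1]/f,1.])
    T=c["world_from_camera"]; return T[:3,3],T[:3,:3]@k
def onz(c,n,u,v,z):
    o,d=ray(c,n,u,v); return o+d*(z-o[2])/d[2]
E
python3 - <<'E'
from h import *
s=sense(); print({k:np.round(v,3).tolist() for k,v in s.items()})
snap("0")
for n in("scene","side","wrist"):
    c=load(n,"0"); print(n,c["fov_y"],c["cx"],c["cy"],np.round(c["world_from_camera"],3).tolist())
a=[cv2.imread(f"pics/{n}_0.png") for n in("scene","side","wrist")]
E
```

```text
{'time_s': 0.0, 'joints': [90.505, 22.091, 0.381, -0.03, -68.41, -14.816], 'joint_velocities': [0.001, -0.039, -0.009, -0.079, 0.011, -0.014], 'effort': [-0.001, -39.067, 18.741, 4.22, 0.011, -0.0], 'tcp_pos': [0.154, 0.605, 0.198], 'ee_rot': [[0.969, -0.247, -0.0], [-0.247, -0.969, -0.002], [0.0, 0.002, -1.0]], 'wrist_force': [0.832, -0.184, -1.264], 'moment': [-0.059, -0.033, -0.027], 'gripper_width': 1.0}
scene 54.28027103839545 262.4715845653282 187.64260644279136 [[0.473, -0.721, 0.507, 0.033], [-0.881, -0.397, 0.257, -0.276], [0.016, -0.568, -0.823, 0.751], [0.0, 0.0, 0.0, 1.0]]
side 43.14023939305534 247.8723369753055 192.93311527812466 [[-0.856, -0.304, 0.419, 0.116], [-0.517, 0.503, -0.692, 0.508], [-0.0, -0.809, -0.588, 0.552], [0.0, 0.0, 0.0, 1.0]]
wrist 65.70646984690485 260.5892960605125 190.5778145174127 [[-0.248, -0.935, -0.255, 0.223], [-0.969, 0.24, 0.064, 0.588], [0.002, 0.263, -0.965, 0.385], [0.0, 0.0, 0.0, 1.0]]
```

```bash
ls pics
```

```text
scene_0.pkl
scene_0.png
side_0.pkl
side_0.png
wrist_0.pkl
wrist_0.png
```

View pics/scene_0.png

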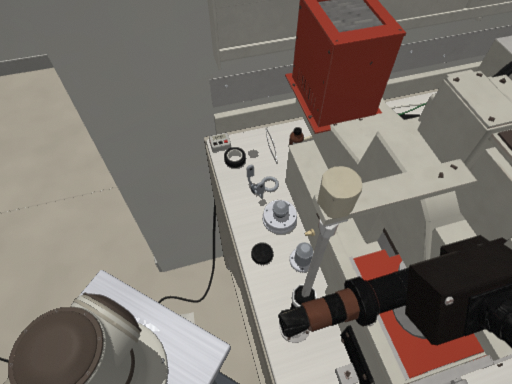

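View pics/side_0.png

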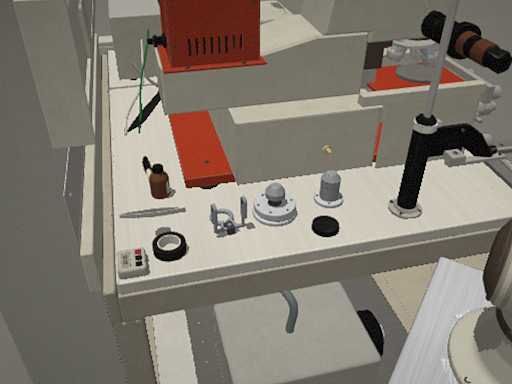

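View pics/wrist_0.png

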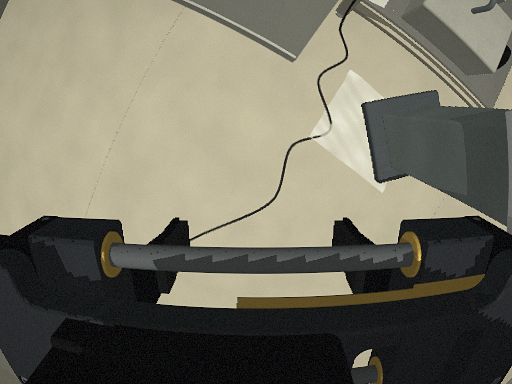

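```bash
python3 - <<'E'
from h import *
a=cv2.imread("pics/scene_0.png")[120:290,200:350]; cv2.imwrite("pics/c1.png",cv2.resize(a,None,fx=3.5,fy=3.5,interpolation=cv2.INTER_CUBIC))
a=cv2.imread("pics/side_0.png")[155:255,190:360]; cv2.imwrite("pics/c2.png",cv2.resize(a,None,fx=4.6,fy=4.6,interpolation=cv2.INTER_CUBIC))
s=load("scene","0");d=load("side","0")
for p in[(269,184),(258,187),(281,206),(303,253),(262,253),(210,140),(262,330),(235,157),(312,160),(340,255)]: print("scene",p,onz(s,"scene",*p,0.0).round(3))
for p in[(225,222),(275,200),(330,190),(325,226),(410,207),(105,270),(120,320),(512,230),(240,190),(380,170)]: print("side",p,onz(d,"side",*p,0.0).round(3))
E
```

```text
scene (269, 184) [ 0.512 -0.05   0.   ]
scene (258, 187) [ 0.491 -0.031  0.   ]
scene (281, 206) [ 0.47  -0.105  0.   ]
scene (303, 253) [ 0.385 -0.201  0.   ]
scene (262, 253) [ 0.342 -0.122  0.   ]
scene (210, 140) [0.563 0.154 0.   ]
scene (262, 330) [ 0.2   -0.198  0.   ]
scene (235, 157) [0.545 0.066 0.   ]
scene (312, 160) [ 0.633 -0.112  0.   ]
scene (340, 255) [ 0.419 -0.273  0.   ]
side (225, 222) [ 0.499 -0.046  0.   ]
side (275, 200) [ 0.454 -0.15   0.   ]
side (330, 190) [ 0.377 -0.234  0.   ]
side (325, 226) [ 0.341 -0.128  0.   ]
side (410, 207) [ 0.228 -0.261  0.   ]
side (105, 270) [0.596 0.153 0.   ]
side (120, 320) [0.506 0.214 0.   ]
side (512, 230) [ 0.057 -0.287  0.   ]
side (240, 190) [ 0.528 -0.143  0.   ]
side (380, 170) [ 0.317 -0.353  0.   ]
```

View pics/c1.png

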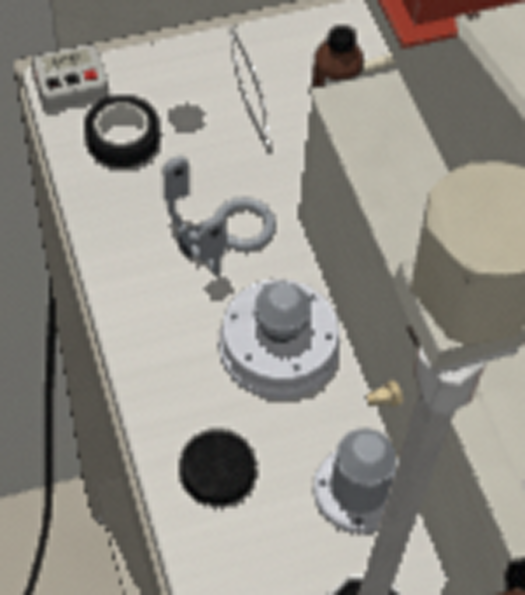

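View pics/c2.png

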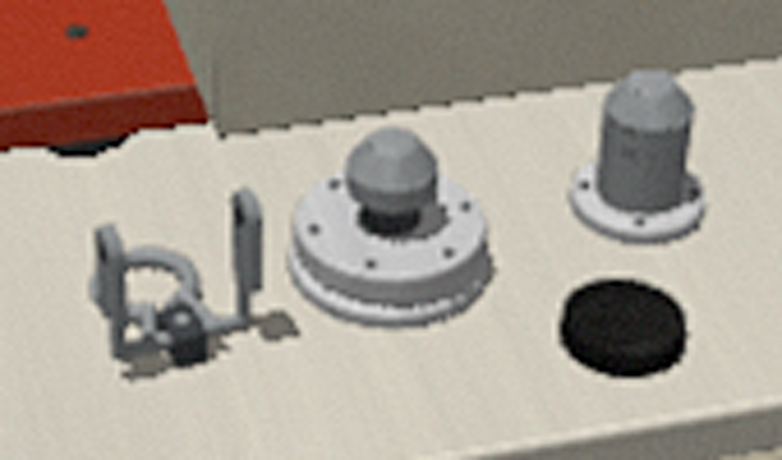

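```bash
python3 - <<'E'
from h import *
a=cv2.imread("pics/side_0.png")[0:384,0:280]; a=cv2.resize(a,None,fx=1.55,fy=1.55,interpolation=cv2.INTER_CUBIC)
b=cv2.imread("pics/scene_0.png")[0:300,0:300];b=cv2.resize(b,None,fx=1.2,fy=1.2)
cv2.imwrite("pics/c3.png",a);
s=load("scene","0");d=load("side","0")
for z in (0,-.4,-.8):
  print(z,[onz(s,"scene",*p,z).round(2).tolist() for p in[(160,270),(215,255),(45,0),(210,110),(100,275)]])
  print("  side",[onz(d,"side",*p,z).round(2).tolist() for p in[(105,300),(90,145),(145,310),(20,20),(290,330)]])
w=load("wrist","0")
print([onz(w,"wrist",*p,-.8).round(2).tolist() for p in[(295,62),(160,0),(365,105),(385,182),(440,92),(340,10)]])
print([onz(w,"wrist",*p,-.3).round(2).tolist() for p in[(295,62),(160,0),(365,105),(385,182),(440,92),(340,10)]])
def tri(p,q):
  o1,d1=ray(s,"scene",*p);o2,d2=ray(d,"side",*q)
  A=np.c_[d1,-d2];t=np.linalg.lstsq(A,o2-o1,rcond=None)[0];P,Q=o1+d1*t[0],o2+d2*t[1];return ((P+Q)/2).round(3),np.linalg.norm(P-Q).round(4)
print("corner bot",tri((286,180),(237,184)),"top",tri((290,147),(229,110)))
print("cross top spindle",tri((200+283/3.5,120+285/3.5),(190+392/4.6,155+132/4.6)))
print("post top",tri((200+367/3.5,120+435/3.5),(190+648/4.6,155+72/4.6)))
E
```

```text
0 [[0.21, 0.05, 0.0], [0.29, -0.04, 0.0], [0.85, 1.05, 0.0], [0.66, 0.21, 0.0], [0.14, 0.15, 0.0]]
  side [[0.55, 0.2, 0.0], [0.91, -0.12, 0.0], [0.49, 0.18, 0.0], [1.83, -0.65, 0.0], [0.29, 0.1, 0.0]]
-0.4 [[0.3, 0.22, -0.4], [0.43, 0.09, -0.4], [1.28, 1.75, -0.4], [0.99, 0.48, -0.4], [0.19, 0.38, -0.4]]
  side [[0.87, -0.03, -0.4], [1.48, -0.57, -0.4], [0.76, -0.05, -0.4], [3.07, -1.49, -0.4], [0.42, -0.19, -0.4]]
-0.8 [[0.39, 0.39, -0.8], [0.56, 0.22, -0.8], [1.71, 2.46, -0.8], [1.33, 0.74, -0.8], [0.25, 0.6, -0.8]]
  side [[1.18, -0.25, -0.8], [2.05, -1.02, -0.8], [1.03, -0.29, -0.8], [4.31, -2.33, -0.8], [0.54, -0.48, -0.8]]
[[0.38, 0.41, -0.8], [0.81, 0.87, -0.8], [0.16, 0.16, -0.8], [-0.19, 0.13, -0.8], [0.15, -0.22, -0.8], [0.57, 0.16, -0.8]]
[[0.32, 0.48, -0.3], [0.56, 0.75, -0.3], [0.18, 0.34, -0.3], [-0.01, 0.32, -0.3], [0.18, 0.12, -0.3], [0.42, 0.34, -0.3]]
corner bot (array([ 0.505, -0.096,  0.053]), np.float64(0.0037)) top (array([ 0.508, -0.097,  0.187]), np.float64(0.0242))
cross top spindle (array([ 0.438, -0.115,  0.066]), np.float64(0.0049))
post top (array([ 0.371, -0.203,  0.067]), np.float64(0.0039))
```

View pics/c3.png

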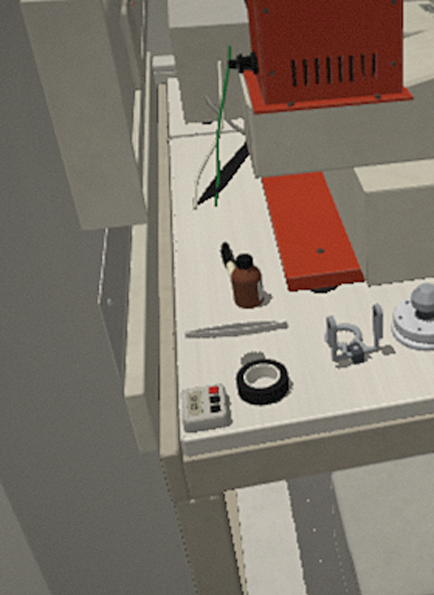

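```bash
cat >> h.py <<'E'
def proj(c,n,P):
    T=np.linalg.inv(c["world_from_camera"]); k=T[:3,:3]@np.array(P)+T[:3,3]; f=192/np.tan(np.radians(c["fov_y"]/2))
    if n=="wrist":
        r=np.hypot(k[0],k[1]); a=np.arctan2(r,k[2]); return np.array([c["cx"]+k[0]/r*a*f,c["cy"]+k[1]/r*a*f])
    return np.array([c["cx"]+k[0]/k[2]*f,c["cy"]+k[1]/k[2]*f])
def tri(*a):
    A=np.zeros((3,3));b=np.zeros(3)
    for c,n,p in a:
        o,d=ray(c,n,*p); d/=np.linalg.norm(d); M=np.eye(3)-np.outer(d,d); A+=M;b+=M@o
    X=np.linalg.solve(A,b); return X.round(4),[(proj(c,n,X)-p).round(1).tolist() for c,n,p in a]
E
python3 - <<'E'
from h import *
s=load("scene","0");d=load("side","0");w=load("wrist","0")
S=lambda x,y:(200+(x+.5)/3.5-.5,120+(y+.5)/3.5-.5); D=lambda x,y:(190+(x+.5)/4.6-.5,155+(y+.5)/4.6-.5)
def T(n,p,q): print(n,*tri((s,"scene",p),(d,"side",q)))
T("eye1 top",S(177,160),D(107,232)); T("eye2 top",S(217,232),D(243,194))
T("bottle cap",(297,131),(157,168))
T("spindle top",S(283,290),D(392,135)); T("post top",S(367,440),D(648,78))
print("bore z=.008",onz(s,"scene",*S(246,221),.006),onz(d,"side",*D(150,278),.006))
# disc: top ellipse centre
print("disc",onz(s,"scene",*S(280,335),.024),onz(d,"side",*D(390,228),.024))
for z in(-.8,-.4,0,.4,.6): print(z,proj(s,"scene",(.385,.40,z)),proj(w,"wrist",(.385,.40,z)),proj(d,"side",(.385,.4,z)))
print(tri((s,"scene",(160,270)),(w,"wrist",(295,62))))
E
```

```text
eye1 top [ 0.4956 -0.0075  0.0653] [[-0.1, 0.2], [-0.3, -0.2]]
eye2 top [ 0.4648 -0.0557  0.0604] [[0.5, -1.3], [1.4, 1.3]]
bottle cap [ 0.6532 -0.054   0.0586] [[0.0, -0.1], [0.1, 0.1]]
spindle top [ 0.4381 -0.1146  0.0649] [[-0.2, 0.5], [-0.5, -0.4]]
post top [ 0.3706 -0.2027  0.064 ] [[-0.2, 0.5], [-0.5, -0.4]]
bore z=.008 [ 0.51267256 -0.05248848  0.006     ] [ 0.50977115 -0.0540334   0.006     ]
disc [ 0.43213993 -0.11846639  0.024     ] [ 0.43394918 -0.10992862  0.024     ]
-0.8 [158.0557766  269.97741261] [296.23421536  61.58259619] [161.88646294 666.81200127]
-0.4 [133.4634002  225.38654059] [314.09868585  37.74976561] [134.69730801 605.55797934]
0 [ 92.17230283 150.51756462] [363.20924953 -24.93227974] [ 82.53486388 488.04202475]
0.4 [ 8.43166798 -1.32086979] [ 587.58453065 -251.11137271] [-58.22930697 170.91662572]
0.6 [ -76.89000632 -156.02604334] [ 789.60803475 -327.10277845] [-284.44835036 -338.7287192 ]
(array([ 0.3903,  0.4015, -0.8202]), [[-0.5, 0.6], [-0.1, -0.8]])
```

```bash
python3 - <<'E'
from h import *
b=cv2.imread("pics/scene_0.png")[0:300,0:300];cv2.imwrite("pics/c4.png",cv2.convertScaleAbs(cv2.resize(b,None,fx=1.95,fy=1.95),alpha=1.3))
b=cv2.imread("pics/wrist_0.png")[0:230,150:512];cv2.imwrite("pics/c5.png",cv2.convertScaleAbs(cv2.resize(b,None,fx=2.2,fy=2.2),alpha=1.3))
E
```

```text
(no output)
```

View pics/c4.png

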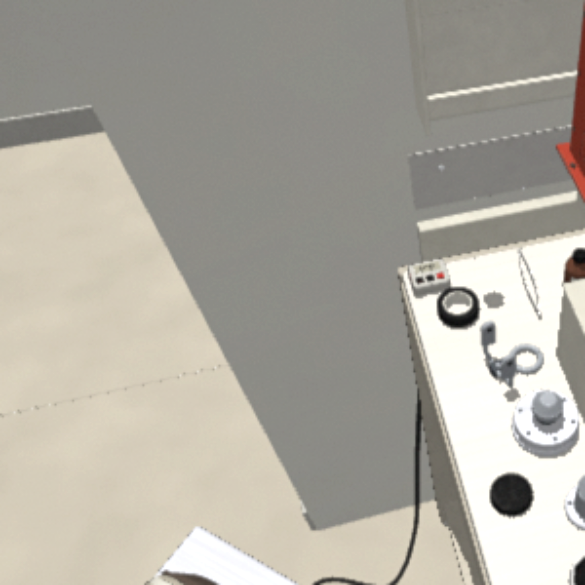

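View pics/c5.png

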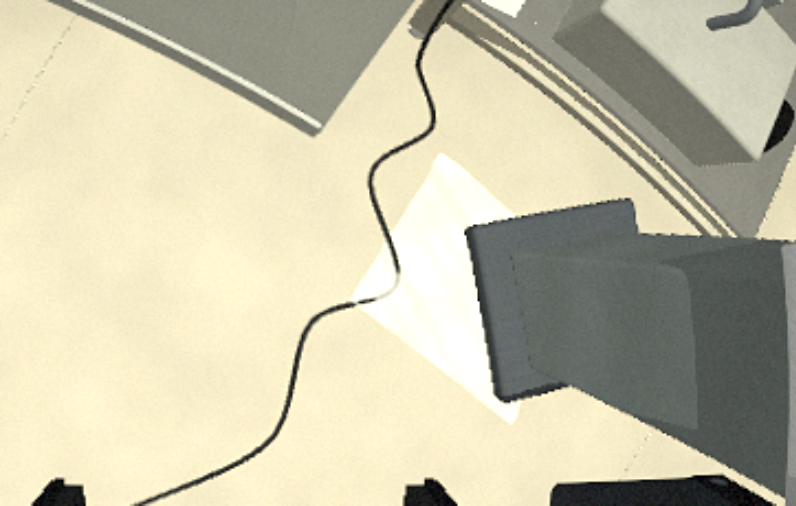

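```bash
python3 - <<'E'
from h import *
s=load("scene","0");d=load("side","0")
A=onz(d,"side",240,184,0);B=onz(d,"side",375,166,0);print(A,B)
n=np.cross(B-A,[0,0,1]);n/=np.linalg.norm(n);print("n",n,n@A)
def pl(c,nm,p):
    o,r=ray(c,nm,*p);return (o+r*(n@A-n@o)/(n@r)).round(3)
for p in[(229,112),(300,97),(380,83),(165,112),(365,92)]: print("side",p,pl(d,"side",p))
for p in[(289,147),(286,180),(300,225),(330,265),(313,152)]: print("scene",p,pl(s,"scene",p), onz(s,"scene",*p,0).round(3))
for z in (0,.1,.2,.3,.4,.5): print(z,proj(s,"scene",(.228,-.261,z)).round(),proj(d,"side",(.228,-.261,z)).round())
print("spindle n", n@np.array([.438,-.1146,0]))
E
```

```text
[ 0.53852052 -0.16073021  0.        ] [ 0.33116921 -0.36271955  0.        ]
n [-0.69778451  0.71630774  0.        ] -0.4909035671044337
side (229, 112) [ 0.552 -0.148  0.16 ]
side (300, 97) [ 0.457 -0.24   0.175]
side (380, 83) [ 0.346 -0.348  0.187]
side (165, 112) [ 0.632 -0.069  0.173]
side (365, 92) [ 0.366 -0.329  0.171]
scene (289, 147) [ 0.673 -0.03  -0.036] [ 0.643 -0.041  0.   ]
scene (286, 180) [ 0.669 -0.034 -0.184] [ 0.543 -0.082 -0.   ]
scene (300, 225) [ 0.567 -0.133 -0.222] [ 0.445 -0.166  0.   ]
scene (330, 265) [ 0.435 -0.261 -0.101] [ 0.388 -0.263  0.   ]
scene (313, 152) [ 0.573 -0.127  0.103] [ 0.658 -0.104  0.   ]
0 [297. 333.] [410. 207.]
0.1 [303. 318.] [421. 161.]
0.2 [310. 300.] [434. 109.]
0.3 [320. 274.] [449.  48.]
0.4 [333. 238.] [467. -23.]
0.5 [354. 183.] [ 488. -108.]
spindle n -0.3877184830152844
```

```bash
python3 - <<'E'
from h import *
b=cv2.imread("pics/scene_0.png")[60:384,230:512];cv2.imwrite("pics/c6.png",cv2.resize(b,None,fx=1.85,fy=1.85))
b=cv2.imread("pics/side_0.png")[0:230,150:512];cv2.imwrite("pics/c7.png",cv2.resize(b,None,fx=2.2,fy=2.2))
E
```

```text
(no output)
```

View pics/c6.png

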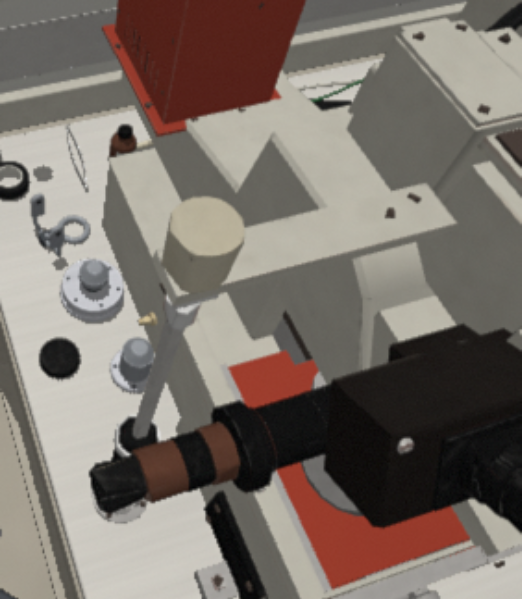

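View pics/c7.png

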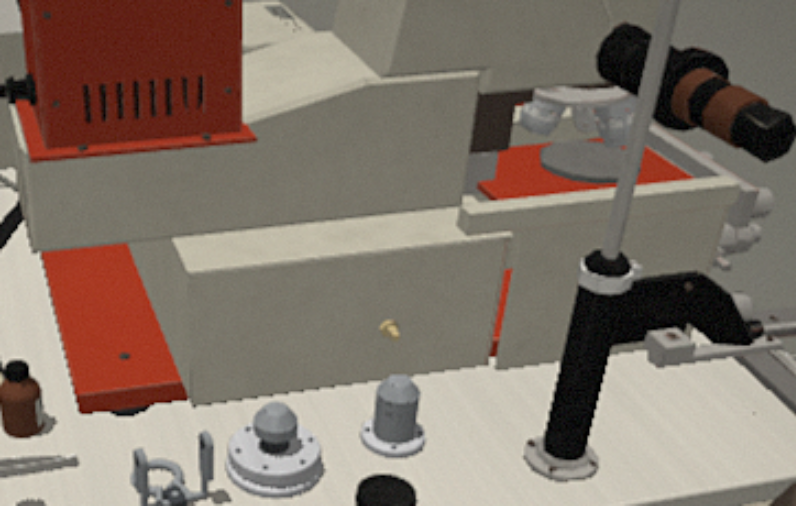

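>>> jog_arm(moves=[[-1, 0.008, 0.039, 0, 0, 0, 0], [-1, 0.016, 0.078, 0, 0, 0, 0], [-1, 0.023, 0.118, 0, 0, 0, 0], [-1, 0.031, 0.157, 0, 0, 0, 0], [-1, 0.039, 0.196, 0, 0, 0, 0], [-1, 0.059, 0.228, 0, 0, 0, 0], [-1, 0.095, 0.248, 0, 0, 0, 0], [-1, 0.131, 0.267, 0, 0, 0, 0], [-1, 0.167, 0.286, 0, 0, 0, 0], [-1, 0.203, 0.305, 0, 0, 0, 0]])

```text
time_s: 0.98
tcp_pos: [0.2764, 0.2582, 0.1993]
ee_rot: [[0.969, -0.246, 0.0], [-0.246, -0.969, 0.001], [0.0, -0.001, -1.0]]
wrist_force: [0.5, 0.7, -0.2]
gripper_width: 1.001
```

>>> jog_arm(moves=[[-1, 0.027, 0.029, 0, 0, 0, 0.035], [-1, 0.054, 0.058, 0, 0, 0, 0.07], [-1, 0.081, 0.087, 0, 0, 0, 0.105], [-1, 0.108, 0.116, 0, 0, 0, 0.14], [-1, 0.135, 0.145, 0, 0, 0, 0.175], [-1, 0.162, 0.174, 0, 0, 0, 0.21], [-1, 0.189, 0.203, 0, 0, 0, 0.245], [-1, 0.216, 0.232, 0, 0, 0, 0.28], [-1, 0.243, 0.261, 0, 0, 0, 0.335], [-1, 0.249, 0.267, 0, 0, 0, 0.335]])

```text
time_s: 1.82
tcp_pos: [0.4527, -0.0644, 0.1985]
ee_rot: [[0.83, -0.558, -0.0], [-0.558, -0.83, -0.001], [0.0, 0.001, -1.0]]
wrist_force: [0.7, -0.0, 0.3]
gripper_width: 1.001
```

```bash
python3 - <<'E'
from h import *
snap("1"); s=sense(); print(s["time_s"],s["joints"],s["tcp_pos"],s["ee_rot"])
b=cv2.imread("pics/wrist_1.png");cv2.imwrite("pics/w1.png",cv2.resize(b,None,fx=1.5,fy=1.5,interpolation=cv2.INTER_CUBIC))
E
```

```text
1.9667 [ 1.28493615e+01  5.29206605e+00 -2.21887771e+01 -2.76281264e-02
 -6.26067300e+01  4.35362098e+01] [ 0.45061272 -0.06097449  0.1983217 ] [[ 8.32657751e-01 -5.53785659e-01 -1.58532956e-03]
 [-5.53786251e-01 -8.32658863e-01  7.75141951e-05]
 [-1.36296496e-03  8.13390917e-04 -9.99998740e-01]]
```

View pics/w1.png

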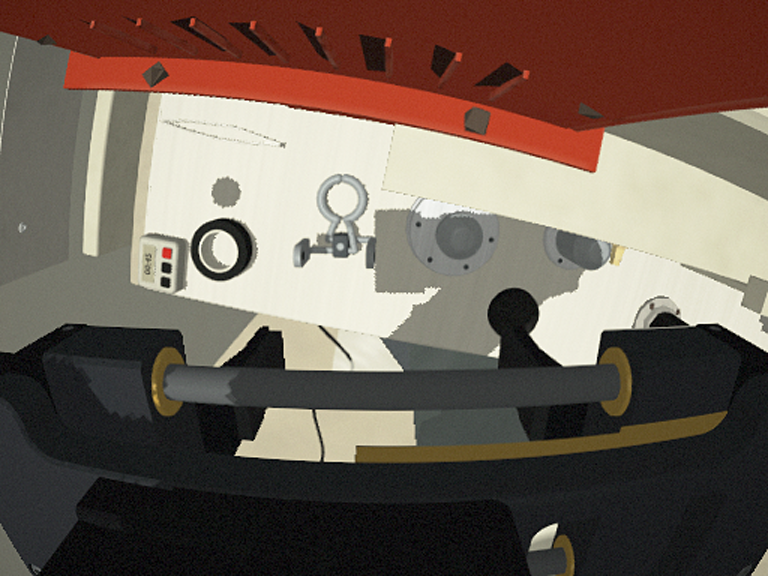

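View pics/side_1.png

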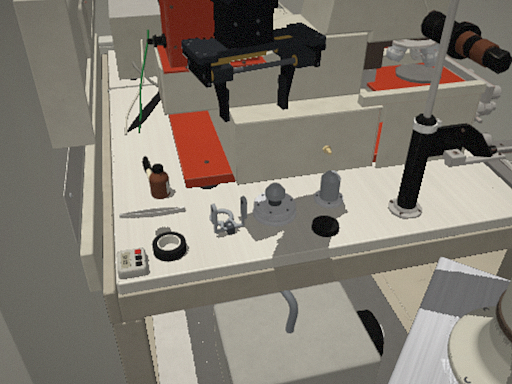

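```bash
python3 - <<'E'
from h import *
b=cv2.imread("pics/wrist_1.png")[105:215,185:425];cv2.imwrite("pics/w1c.png",cv2.resize(b,None,fx=3.3,fy=3.3,interpolation=cv2.INTER_CUBIC))
E
```

```text
(no output)
```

View pics/w1c.png

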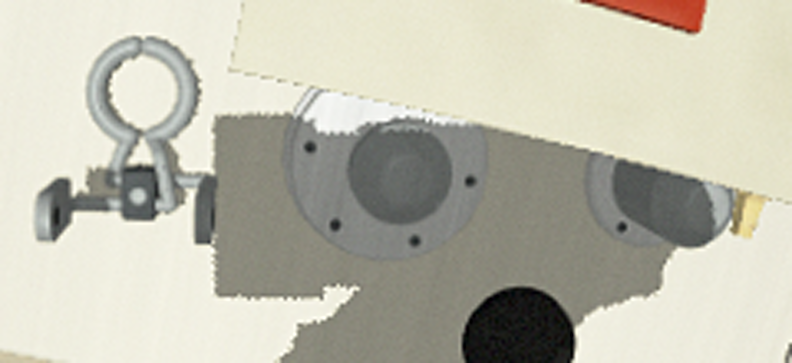

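```bash
python3 - <<'E'
from h import *
w=load("wrist","1")
W=lambda x,y:(185+(x+.5)/3.3-.5,105+(y+.5)/3.3-.5)
print("bore",onz(w,"wrist",*W(142,90),.004))
for z in(.045,.05): print("shoulder",onz(w,"wrist",*W(400,170),z), np.linalg.norm(onz(w,"wrist",*W(350,170),z)-onz(w,"wrist",*W(450,170),z)))
print("nose tip",onz(w,"wrist",*W(402,174),.062))
# disc circle pts, fit
P=np.array([onz(w,"wrist",*W(*p),.024) for p in[(288,145),(300,195),(330,237),(370,257),(410,259),(450,240),(480,200),(488,165)]])[:,:2]
A=np.c_[2*P,np.ones(len(P))];x=np.linalg.lstsq(A,(P**2).sum(1),rcond=None)[0];print("disc",x[:2],np.sqrt(x[2]+x[:2]@x[:2]))
# screws
S=np.array([onz(w,"wrist",*W(*p),.024) for p in[(310,147),(335,225),(415,241),(470,181)]])[:,:2]
A=np.c_[2*S,np.ones(4)];x=np.linalg.lstsq(A,(S**2).sum(1),rcond=None)[0];print("screws",x[:2],np.sqrt(x[2]+x[:2]@x[:2]))
print("eyeL top pts",[onz(w,"wrist",*W(*p),.067).round(4)[:2].tolist() for p in[(40,240),(45,183),(55,238),(68,180)]])
print("eyeR top pts",[onz(w,"wrist",*W(*p),.067).round(4)[:2].tolist() for p in[(195,243),(197,178),(213,243),(215,178)]])
print("block",onz(w,"wrist",*W(140,193),.016))
o=w["world_from_camera"];print(o[:3,3])
E
```

```text
bore [ 0.51196265 -0.05199951  0.004     ]
shoulder [ 0.43836529 -0.11673378  0.045     ] 0.03579840983813115
shoulder [ 0.43942998 -0.11650935  0.05      ] 0.035271574702339416
nose tip [ 0.44046298 -0.11581849  0.062     ]
disc [ 0.43864554 -0.11687177] 0.03781663295142419
screws [ 0.43757445 -0.11599466] 0.03110150270939357
eyeL top pts [[0.4903, -0.0028], [0.505, -0.0157], [0.488, -0.0075], [0.5014, -0.0228]]
eyeR top pts [[0.4601, -0.0457], [0.4778, -0.0586], [0.4568, -0.0507], [0.4745, -0.0635]]
block [ 0.47994915 -0.03034693  0.016     ]
[ 0.51071099 -0.10148379  0.38474964]
```

>>> jog_arm(moves=[[-0.72, 0.004, -0.025, 0, 0, 0, 0], [-0.72, 0.008, -0.041, 0, 0, 0, 0], [-0.72, 0.008, -0.041, 0.03, 0, 0, 0], [-0.72, 0.008, -0.041, 0.06, 0, 0, 0], [-0.72, 0.008, -0.041, 0.085, 0, 0, 0], [-0.72, 0.008, -0.041, 0.105, 0, 0, 0], [-0.72, 0.008, -0.041, 0.115, 0, 0, 0], [-0.72, 0.008, -0.041, 0.115, 0, 0, 0], [-0.72, 0.008, -0.041, 0.115, 0, 0, 0], [-0.72, 0.008, -0.041, 0.115, 0, 0, 0]])

```text
time_s: 2.8
tcp_pos: [0.4812, -0.0296, 0.085]
ee_rot: [[0.835, -0.55, 0.002], [-0.55, -0.835, 0.0], [0.002, -0.001, -1.0]]
wrist_force: [-0.0, -0.1, 0.2]
gripper_width: 0.865
```

```bash
python3 - <<'E'
from h import *
snap("2"); s=sense(); print(s["time_s"],s["tcp_pos"],s["gripper_width"])
b=cv2.imread("pics/wrist_2.png")[100:260,100:420];b=cv2.resize(b,None,fx=2.4,fy=2.4,interpolation=cv2.INTER_CUBIC);cv2.imwrite("pics/w2.png",b)
b=cv2.imread("pics/side_2.png")[120:260,160:320];b=cv2.resize(b,None,fx=4,fy=4,interpolation=cv2.INTER_CUBIC);cv2.imwrite("pics/s2.png",b)
E
```

```text
2.95 [ 0.48111708 -0.03010475  0.08508553] 0.8575971980840132
```

View pics/w2.png

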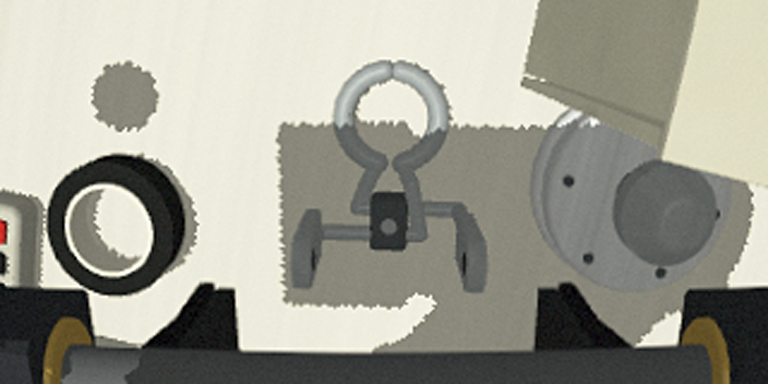

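View pics/s2.png

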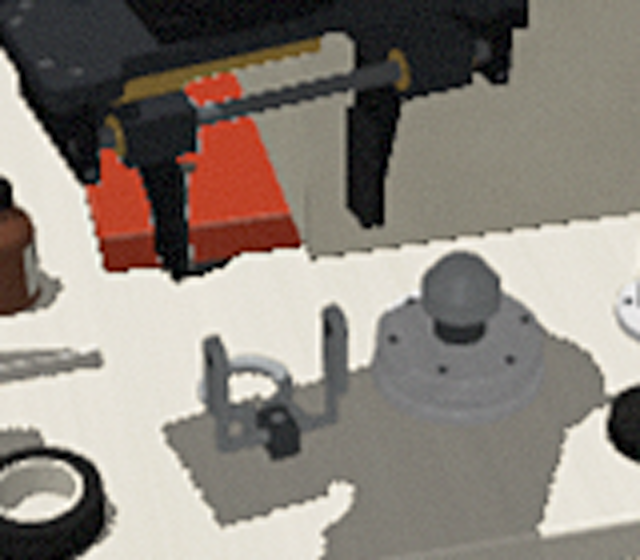

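```bash
python3 - <<'E'
from h import *
w=load("wrist","2")
W=lambda x,y:(100+(x+.5)/2.4-.5,100+(y+.5)/2.4-.5)
t=np.array([.4811,-.0301]);R=sense()["ee_rot"]
def show(n,p,z):
    q=onz(w,"wrist",*W(*p),z);d=q[:2]-t;print(n,q.round(4),"tool xy",(d@R[:2,0]).round(4),(d@R[:2,1]).round(4))
show("bore",(392,110),.004);show("block",(389,221),.016)
show("eyeL top",(312,212),.067);show("eyeR top",(470,210),.067);show("eyeL bot/near",(300,287),.067);show("eyeR",(475,290),.067)
show("spindle",(668,213),.05)
E
```

```text
bore [ 0.5139 -0.0538  0.004 ] tool xy 0.0404 0.0017
block [ 0.4811 -0.0308  0.016 ] tool xy 0.0004 0.0005
eyeL top [ 0.5079 -0.0208  0.067 ] tool xy 0.0172 -0.0225
eyeR top [ 0.4824 -0.0604  0.067 ] tool xy 0.0178 0.0246
eyeL bot/near [ 0.4904 -0.0039  0.067 ] tool xy -0.0067 -0.027
eyeR [ 0.4598 -0.0484  0.067 ] tool xy -0.0076 0.027
spindle [ 0.4391 -0.1164  0.05  ] tool xy 0.0126 0.0951
```

>>> jog_arm(moves=[[-0.72, 0.001, 0, 0.02, 0, 0, 0], [-0.72, 0.001, 0, 0.04, 0, 0, 0], [-0.72, 0.001, 0, 0.05, 0, 0, 0], [-0.72, 0.001, 0, 0.054, 0, 0, 0], [-0.72, 0.001, 0, 0.054, 0, 0, 0], [0, 0.001, 0, 0.054, 0, 0, 0], [0.2, 0.001, 0, 0.054, 0, 0, 0], [0.6, 0.001, 0, 0.054, 0, 0, 0], [1, 0.001, 0, 0.054, 0, 0, 0], [1, 0.001, 0, 0.054, 0, 0, 0]])

```text
time_s: 3.78
tcp_pos: [0.4818, -0.0311, 0.0308]
ee_rot: [[0.834, -0.552, 0.002], [-0.552, -0.834, 0.0], [0.001, -0.001, -1.0]]
wrist_force: [0.3, -0.2, 4.5]
gripper_width: 0.566
```

>>> jog_arm(moves=[[1, 0, 0, 0, 0, 0, 0], [1, 0, 0, 0, 0, 0, 0], [1, 0, 0, 0, 0, 0, 0], [1, 0, 0, 0, 0, 0, 0], [1, 0, 0, 0, 0, 0, 0], [1, 0, 0, 0, 0, 0, 0], [1, 0, 0, 0, 0, 0, 0], [1, 0, 0, 0, 0, 0, 0], [1, 0, 0, 0, 0, 0, 0], [1, 0, 0, 0, 0, 0, 0]])

```text
time_s: 4.62
tcp_pos: [0.4816, -0.031, 0.0311]
ee_rot: [[0.834, -0.552, 0.001], [-0.552, -0.834, 0.0], [0.001, -0.001, -1.0]]
wrist_force: [-2.6, 1.3, 8.3]
gripper_width: 0.34
```

```bash
python3 - <<'E'
from h import *
snap("3"); s=sense(); print(s["time_s"],s["tcp_pos"],s["gripper_width"]*87,s["wrist_force"])
b=cv2.imread("pics/wrist_3.png")[60:260,100:420];b=cv2.resize(b,None,fx=2.4,fy=2.4,interpolation=cv2.INTER_CUBIC);cv2.imwrite("pics/w3.png",b)
b=cv2.imread("pics/side_3.png")[120:260,160:320];b=cv2.resize(b,None,fx=4,fy=4,interpolation=cv2.INTER_CUBIC);cv2.imwrite("pics/s3.png",b)
E
```

```text
4.7667 [ 0.48153024 -0.03097633  0.0311134 ] 29.357028787132702 [-2.2869478   1.55433118  8.66210339]
```

View pics/w3.png

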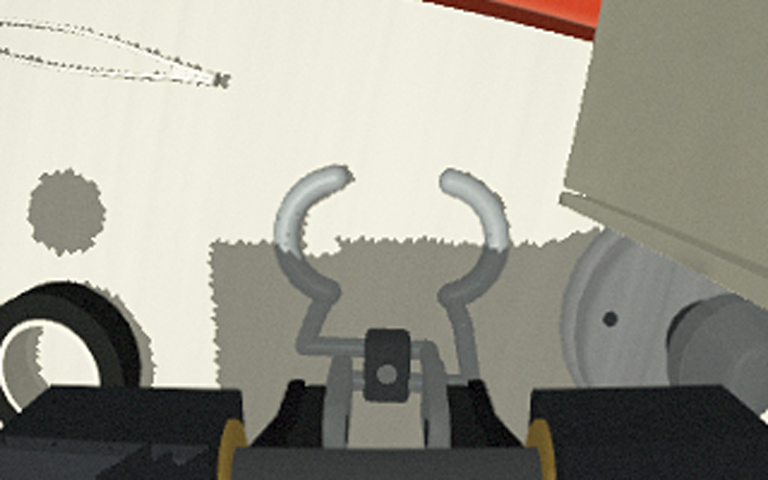

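View pics/s3.png

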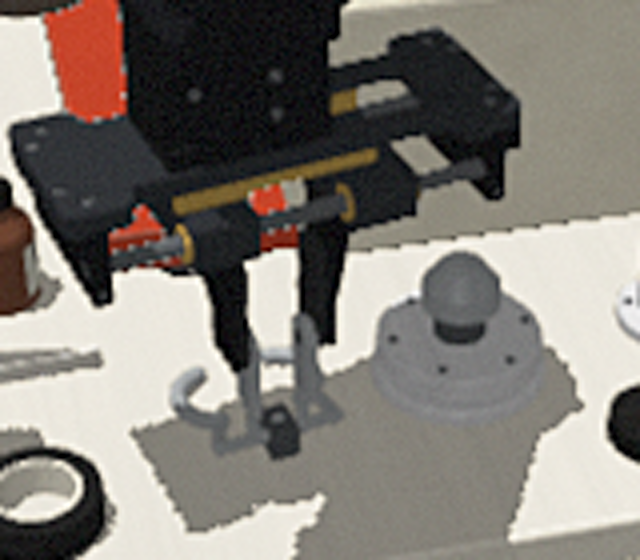

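```bash
python3 - <<'E'
from h import *
w=load("wrist","3");s=sense();t=s["tcp_pos"][:2];R=s["ee_rot"]
W=lambda x,y:(100+(x+.5)/2.4-.5,60+(y+.5)/2.4-.5)
def show(n,p,z):
    q=onz(w,"wrist",*W(*p),z);d=q[:2]-t;print(n,q.round(4),"tool xy",(d@R[:2,0]).round(4),(d@R[:2,1]).round(4))
show("L out",(274,232),.004);show("R out",(508,232),.004);show("mid",(391,233),.004);show("tipL",(349,174),.004);show("tipR",(445,180),.004);show("block",(387,363),.016)
show("botL",(338,295),.004);show("botR",(442,297),.004)
E
```

```text
L out [ 0.5329 -0.0238  0.004 ] tool xy 0.0388 -0.0344
R out [ 0.4935 -0.0833  0.004 ] tool xy 0.0388 0.037
mid [ 0.5127 -0.0532  0.004 ] tool xy 0.0383 0.0013
tipL [ 0.5346 -0.0526  0.004 ] tool xy 0.0562 -0.0112
tipR [ 0.5173 -0.0756  0.004 ] tool xy 0.0545 0.0175
block [ 0.4823 -0.0316  0.016 ] tool xy 0.001 0.0001
botL [ 0.5057 -0.0289  0.004 ] tool xy 0.019 -0.015
botR [ 0.4874 -0.0554  0.004 ] tool xy 0.0183 0.0171
```

>>> jog_arm(moves=[[1, 0, 0, -0.005, 0, 0, 0], [1, 0, 0, -0.015, 0, 0, 0], [1, 0, 0, -0.03, 0, 0, 0], [1, 0, 0, -0.045, 0, 0, 0], [1, 0, 0, -0.06, 0, 0, 0], [1, 0, 0, -0.075, 0, 0, 0], [1, 0, 0, -0.085, 0, 0, 0], [1, 0, 0, -0.09, 0, 0, 0], [1, 0, 0, -0.09, 0, 0, 0], [1, 0, 0, -0.09, 0, 0, 0]])

```text
time_s: 5.6
tcp_pos: [0.4806, -0.0312, 0.1194]
ee_rot: [[0.834, -0.552, -0.001], [-0.552, -0.834, 0.0], [-0.001, 0.0, -1.0]]
wrist_force: [-0.1, 0.3, -1.5]
gripper_width: 0.334
```

```bash
python3 - <<'E'
from h import *
snap("4"); s=sense(); print(s["time_s"],s["tcp_pos"],s["gripper_width"]*87,s["wrist_force"])
b=cv2.imread("pics/wrist_4.png")[60:260,100:420];b=cv2.resize(b,None,fx=2.4,fy=2.4,interpolation=cv2.INTER_CUBIC);cv2.imwrite("pics/w4.png",b)
b=cv2.imread("pics/side_4.png")[90:250,160:320];b=cv2.resize(b,None,fx=3.7,fy=3.7,interpolation=cv2.INTER_CUBIC);cv2.imwrite("pics/s4.png",b)
E
```

```text
5.75 [ 0.48040972 -0.0313157   0.11896007] 29.02892787632588 [-0.09953908  0.44166279 -1.98299934]
```

View pics/w4.png

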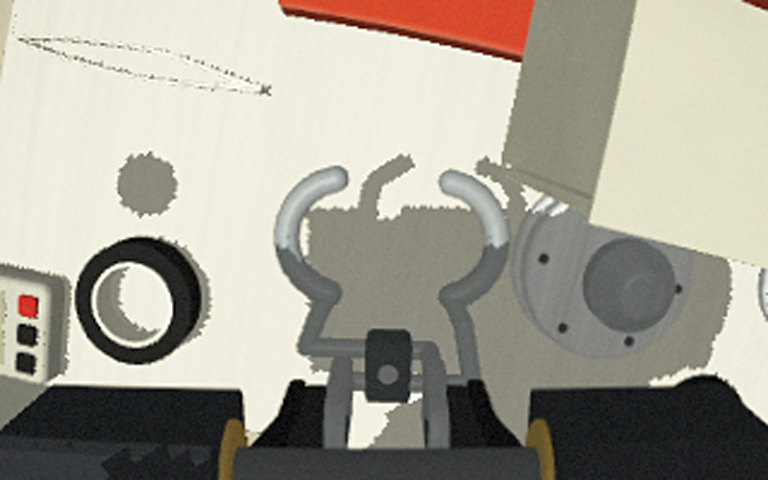

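View pics/s4.png

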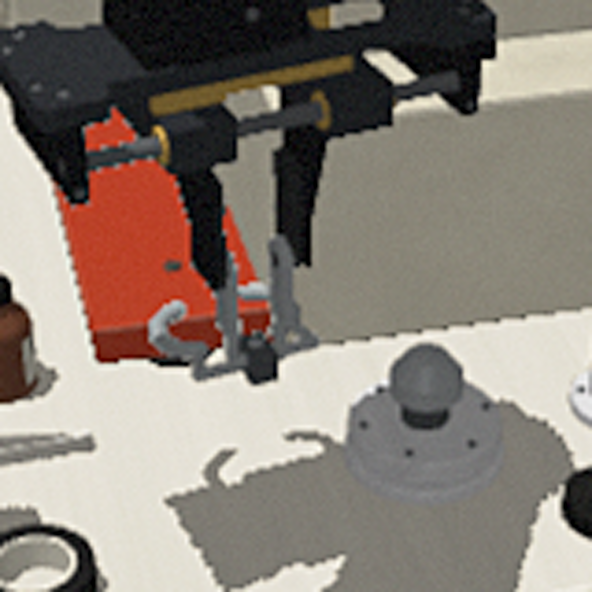

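>>> jog_arm(moves=[[1, -0.003, 0.01, 0, 0, 0, 0], [1, -0.006, 0.022, 0, 0, 0, 0], [1, -0.01, 0.036, 0, 0, 0, 0], [1, -0.014, 0.05, 0, 0, 0, 0], [1, -0.018, 0.064, 0, 0, 0, 0], [1, -0.022, 0.076, 0, 0, 0, 0], [1, -0.025, 0.086, 0, 0, 0, 0], [1, -0.027, 0.093, 0, 0, 0, 0], [1, -0.027, 0.093, 0, 0, 0, 0], [1, -0.027, 0.093, 0, 0, 0, 0]])

```text
time_s: 6.58
tcp_pos: [0.4075, -0.0941, 0.1202]
ee_rot: [[0.834, -0.552, 0.001], [-0.552, -0.834, 0.0], [0.001, -0.001, -1.0]]
wrist_force: [0.4, -0.6, -1.7]
gripper_width: 0.337
```

```bash
python3 - <<'E'
from h import *
snap("5"); s=sense(); print(s["time_s"],s["tcp_pos"],s["gripper_width"]*87,s["wrist_force"])
b=cv2.imread("pics/wrist_5.png")[60:260,100:420];b=cv2.resize(b,None,fx=2.4,fy=2.4,interpolation=cv2.INTER_CUBIC);cv2.imwrite("pics/w5.png",b)
b=cv2.imread("pics/side_5.png")[90:250,200:360];b=cv2.resize(b,None,fx=3.7,fy=3.7,interpolation=cv2.INTER_CUBIC);cv2.imwrite("pics/s5.png",b)
w=load("wrist","5")
print("spindle (exp) shoulder px",[((proj(w,"wrist",(.4388,-.1166,z))-[100,60])*2.4).round() for z in(.024,.05,.062)])
E
```

```text
6.7333 [ 0.40801001 -0.0935758   0.12002591] 29.264896261318864 [ 1.05828861  0.72467255 -2.10449099]
spindle (exp) shoulder px [array([391., 206.]), array([392., 214.]), array([392., 219.])]
```

View pics/w5.png

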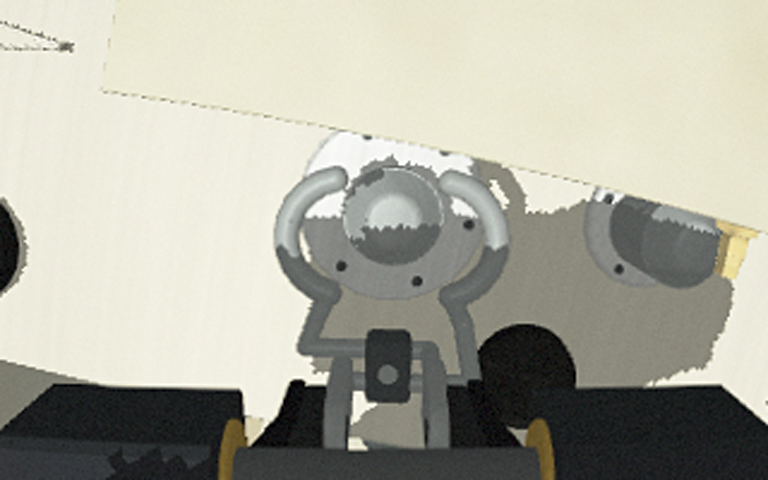

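View pics/s5.png

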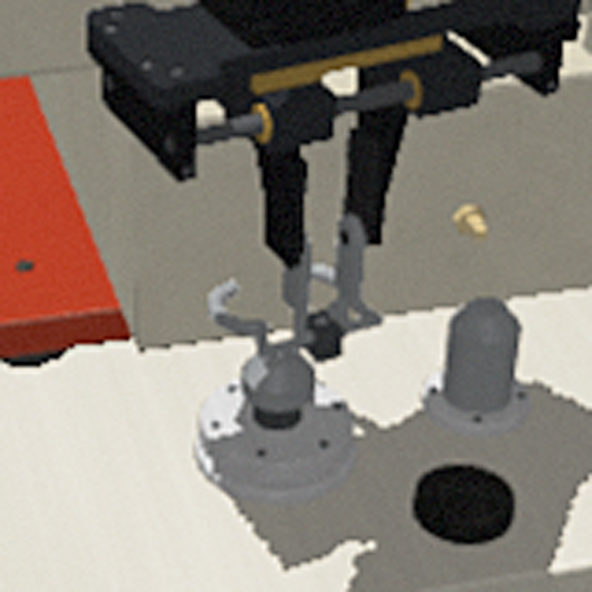

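>>> jog_arm(moves=[[1, 0, 0, 0.008, 0, 0, 0], [1, 0, 0, 0.016, 0, 0, 0], [1, 0, 0, 0.024, 0, 0, 0], [1, 0, 0, 0.032, 0, 0, 0], [1, 0, 0, 0.04, 0, 0, 0], [1, 0, 0, 0.048, 0, 0, 0], [1, 0, 0, 0.054, 0, 0, 0], [1, 0, 0, 0.059, 0, 0, 0], [1, 0, 0, 0.062, 0, 0, 0], [1, 0, 0, 0.062, 0, 0, 0]])

```text
time_s: 7.57
tcp_pos: [0.4069, -0.0939, 0.0573]
ee_rot: [[0.834, -0.552, -0.001], [-0.552, -0.834, -0.0], [-0.001, 0.001, -1.0]]
wrist_force: [-0.3, 0.0, -0.9]
gripper_width: 0.333
```

```bash
python3 - <<'E'
from h import *
snap("6"); s=sense(); print(s["time_s"],s["tcp_pos"],s["gripper_width"]*87,s["wrist_force"],s["moment"])
b=cv2.imread("pics/wrist_6.png")[60:260,100:420];b=cv2.resize(b,None,fx=2.4,fy=2.4,interpolation=cv2.INTER_CUBIC);cv2.imwrite("pics/w6.png",b)
b=cv2.imread("pics/side_6.png")[110:240,210:340];b=cv2.resize(b,None,fx=4.5,fy=4.5,interpolation=cv2.INTER_CUBIC);cv2.imwrite("pics/s6.png",b)
E
```

```text
7.7167 [ 0.40769529 -0.09380972  0.05823911] 29.20090257315538 [-0.15407191  0.40145859 -0.71361472] [ 0.06081951 -0.06226203  0.00994998]
```

View pics/w6.png

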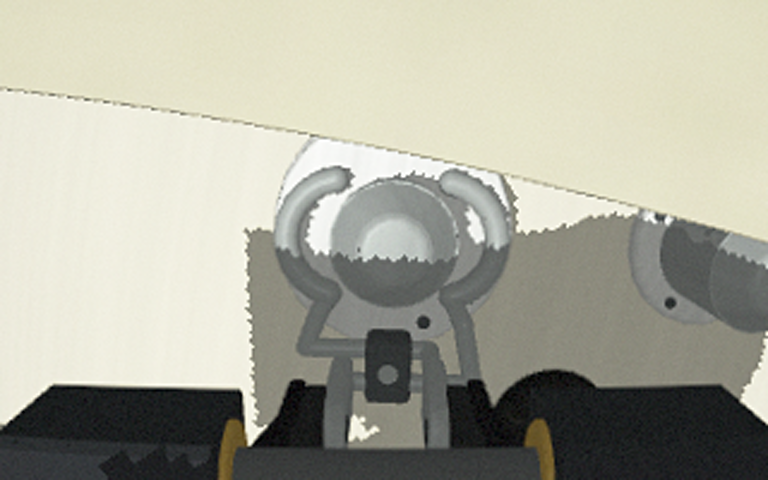

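View pics/s6.png

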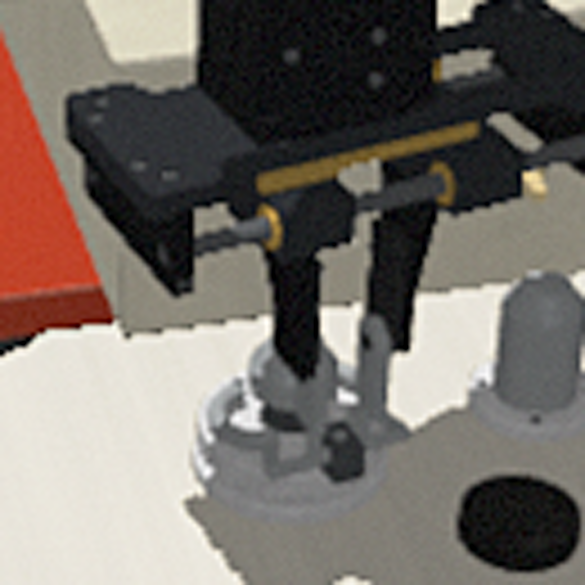

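>>> jog_arm(moves=[[1, 0, 0, 0.001, 0, 0, 0], [1, 0, 0, 0.0015, 0, 0, 0], [1, 0, 0, 0.002, 0, 0, 0], [1, 0, 0, 0.0025, 0, 0, 0], [1, 0, 0, 0.003, 0, 0, 0], [1, 0, 0, 0.003, 0, 0, 0], [1, 0, 0, 0.003, 0, 0, 0], [1, 0, 0, 0.003, 0, 0, 0], [1, 0, 0, 0.003, 0, 0, 0], [1, 0, 0, 0.003, 0, 0, 0]])

```text
time_s: 8.55
tcp_pos: [0.407, -0.0939, 0.0552]
ee_rot: [[0.834, -0.552, -0.001], [-0.552, -0.834, -0.0], [-0.0, 0.0, -1.0]]
wrist_force: [-3.4, 1.4, 5.1]
gripper_width: 0.339
```

```bash
python3 - <<'E'
from h import *
s=sense(); print(s["time_s"],s["tcp_pos"],s["gripper_width"]*87,s["wrist_force"],s["moment"])
E
```

```text
8.55 [ 0.40704288 -0.09389167  0.05515553] 29.469939335840994 [-3.41584993  1.39561336  5.14101802] [0.26638022 0.92591423 0.05728211]
```

>>> jog_arm(moves=[[0.25, 0, 0, 0, 0, 0, 0], [0.15, 0, 0, 0, 0, 0, 0], [0.05, 0, 0, 0, 0, 0, 0], [-0.05, 0, 0, 0, 0, 0, 0], [-0.15, 0, 0, 0, 0, 0, 0], [-0.25, 0, 0, 0, 0, 0, 0], [-0.35, 0, 0, 0, 0, 0, 0], [-0.45, 0, 0, 0, 0, 0, 0], [-0.6, 0, 0, 0, 0, 0, 0], [-0.72, 0, 0, 0, 0, 0, 0]])

```text
time_s: 9.38
tcp_pos: [0.4072, -0.0939, 0.0549]
ee_rot: [[0.834, -0.552, -0.0], [-0.552, -0.834, -0.0], [-0.0, 0.0, -1.0]]
wrist_force: [-0.4, -0.9, 0.4]
gripper_width: 0.791
```

```bash
python3 - <<'E'
from h import *
snap("7"); s=sense(); print(s["time_s"],s["tcp_pos"],s["gripper_width"]*87,s["wrist_force"],s["moment"])
b=cv2.imread("pics/wrist_7.png")[60:260,100:420];b=cv2.resize(b,None,fx=2.4,fy=2.4,interpolation=cv2.INTER_CUBIC);cv2.imwrite("pics/w7.png",b)
b=cv2.imread("pics/side_7.png")[110:240,210:340];b=cv2.resize(b,None,fx=4.5,fy=4.5,interpolation=cv2.INTER_CUBIC);cv2.imwrite("pics/s7.png",b)
E
```

```text
9.5333 [ 0.40729282 -0.09383815  0.05497645] 73.53534282562701 [-0.14198415 -0.38158318 -0.25140827] [0.01043042 0.04373999 0.03169234]
```

View pics/w7.png

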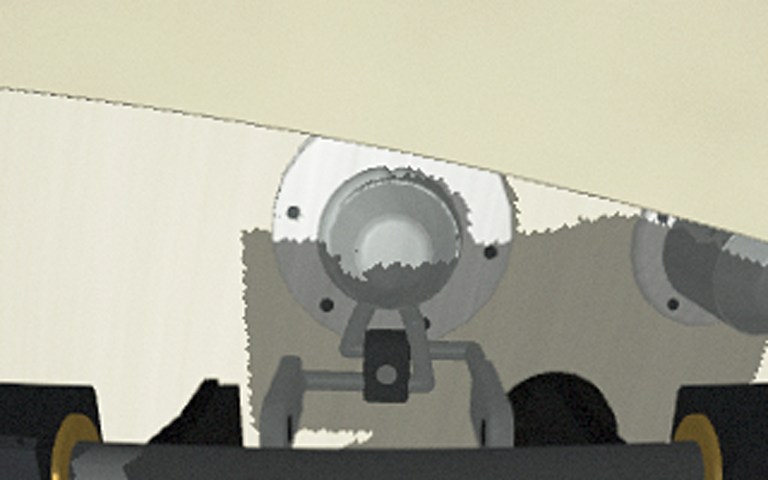

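View pics/s7.png

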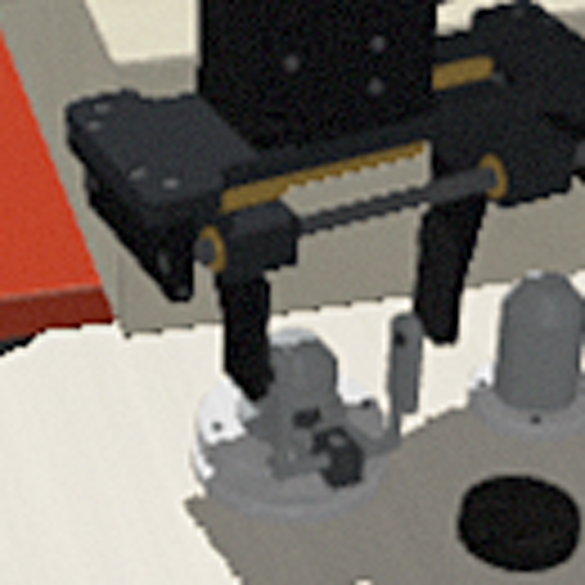

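Ring contracted under the shoulder; fingers are clear of the eyes. Rising straight up.

>>> jog_arm(moves=[[-0.72, 0, 0, -0.005, 0, 0, 0], [-0.72, 0, 0, -0.015, 0, 0, 0], [-0.72, 0, 0, -0.03, 0, 0, 0], [-0.72, 0, 0, -0.05, 0, 0, 0], [-0.72, 0, 0, -0.07, 0, 0, 0], [-0.72, 0, 0, -0.09, 0, 0, 0], [-0.72, 0, 0, -0.11, 0, 0, 0], [-0.72, 0, 0, -0.12, 0, 0, 0], [-0.72, 0, 0, -0.12, 0, 0, 0], [-0.72, 0, 0, -0.12, 0, 0, 0]])

```text
time_s: 10.37
tcp_pos: [0.4073, -0.0937, 0.1753]
ee_rot: [[0.834, -0.552, 0.001], [-0.552, -0.834, 0.001], [0.001, -0.001, -1.0]]
wrist_force: [-0.1, -0.1, -0.5]
gripper_width: 0.858
```

```bash
python3 - <<'E'
from h import *
snap("8"); s=sense(); print(s["time_s"],s["tcp_pos"],s["gripper_width"]*87,s["wrist_force"])
b=cv2.imread("pics/wrist_8.png")[60:260,100:420];b=cv2.resize(b,None,fx=2.4,fy=2.4,interpolation=cv2.INTER_CUBIC);cv2.imwrite("pics/w8.png",b)
b=cv2.imread("pics/side_8.png")[110:240,210:340];b=cv2.resize(b,None,fx=4.5,fy=4.5,interpolation=cv2.INTER_CUBIC);cv2.imwrite("pics/s8.png",b)
E
```

```text
10.5167 [ 0.40645813 -0.09387563  0.17395838] 74.80312405294984 [ 0.53265051 -0.07289317 -0.28065462]
```

View pics/w8.png

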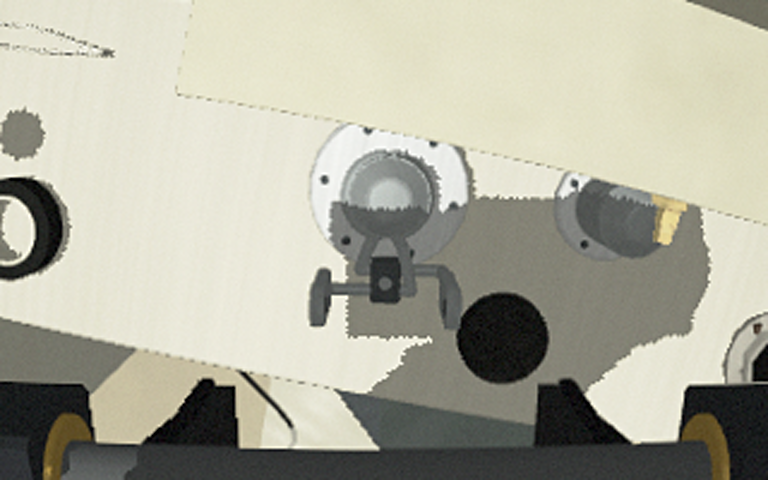

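View pics/s8.png

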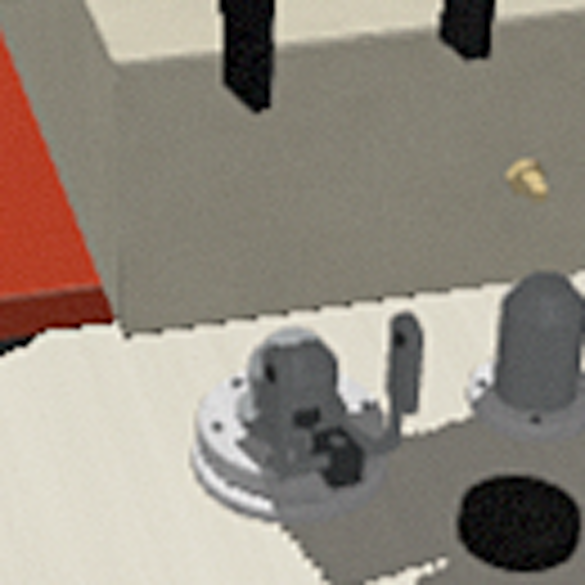

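```bash
python3 - <<'E'
from h import *
w=load("wrist","8");d=load("side","8")
bw=cv2.imread("pics/wrist_8.png");bd=cv2.imread("pics/side_8.png")
# ring yaw from block: block centre at z=.04
b=onz(w,"wrist",100+385/2.4,60+283/2.4,.040);c=np.array([.4388,-.1166]);v=b[:2]-c;print("block",b.round(4),np.linalg.norm(v),np.degrees(np.arctan2(v[1],v[0])))
y=v/np.linalg.norm(v);x=np.array([y[1],-y[0]]); c=b[:2]-.039*y; print("ring centre",c.round(4))
def P(px,py,z): return np.r_[c+x*px+y*py,.024+z]
for nm,cam,im,off,sc in(("wrist",w,bw,(100,60),2.4),("side",d,bd,(210,110),4.5)):
    o=cv2.resize(im[off[1]:off[1]+(200 if nm=="wrist" else 130),off[0]:off[0]+(320 if nm=="wrist" else 130)],None,fx=sc,fy=sc,interpolation=cv2.INTER_CUBIC)
    for s in(-1,1):
        for xx in (24,30):
            q=[((proj(cam,nm,P(s*xx/1000,yy,z))-off)*sc).astype(int) for yy,z in((.030,.026),(.048,.026),(.048,.067),(.030,.067))]
            cv2.polylines(o,[np.array(q)],True,(0,0,255),1)
    q=[((proj(cam,nm,P(.022*np.cos(a),.022*np.sin(a),.004))-off)*sc).astype(int) for a in np.linspace(0,6.28,40)]
    cv2.polylines(o,[np.array(q)],True,(0,255,0),1)
    cv2.imwrite(f"pics/ov_{nm}.png",o)
E
```

```text
block [ 0.4049 -0.0925  0.04  ] 0.041619239720744314 144.59798175831725
ring centre [ 0.4367 -0.1151]
```

View pics/ov_wrist.png

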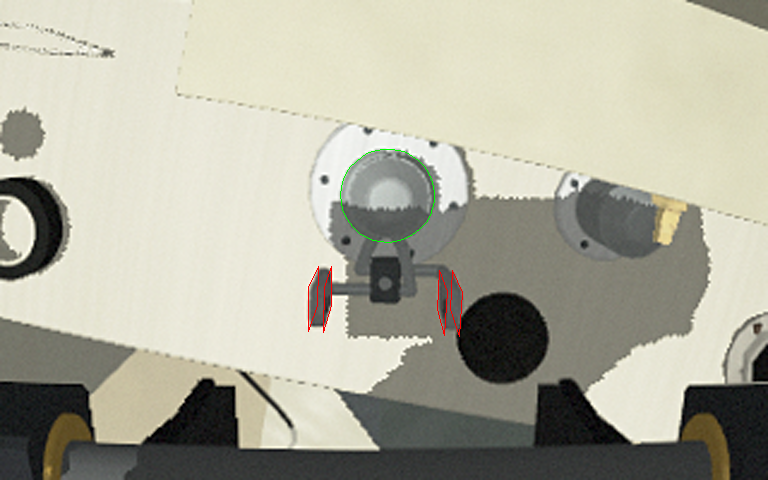

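View pics/ov_side.png

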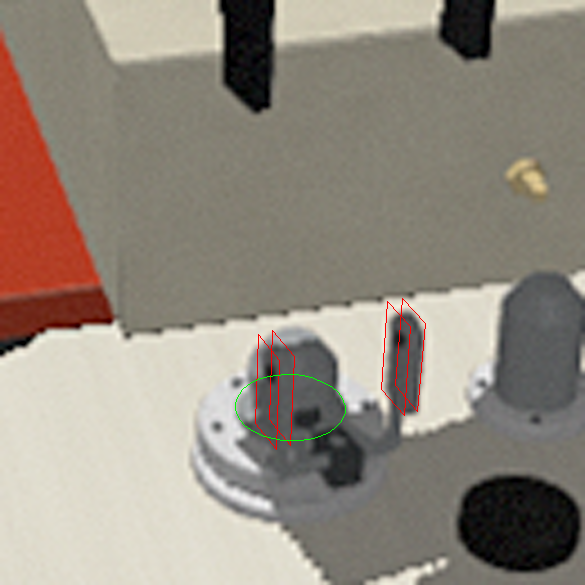

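```bash
python3 -c "
from station import *
print(finish_job())"
```

```text
the job is handed in; nothing more can be done
None
```

The ring is locked in the groove just above the disc on the grooved spindle, lying flat. I handed the job in at about 10.5 s.

I gripped the ring by its eyes and squeezed them to the stop; the outside then measured about 71 mm against the 72 mm expected. I lifted it, carried it over the spindle without turning it, and lowered it over the nose until it touched the disc at about 5 N. I then opened the fingers slowly and rose 120 mm clear.

**Last checks:**
- **Seating:** In the wrist view the ring and eyes fit the outline of a relaxed ring lying flat on the disc, below the shoulder. The side view agrees to about 1–2 pixels. I put that small leftover difference down to camera calibration and the rounded eye tops.
- **Centring:** The ring's centre came out within about 3 mm of the spindle axis. The ring's own play in the groove is about 2 mm, and the calibration is good to about 2 mm.
- **Forces and surroundings:** The highest wrist reading I saw was about 9 N. The wrist force was near zero after release, nothing else was touched or moved, and the plain post has no ring.
- **Gripper opening:** While squeezed, the gripper reported about 29 mm rather than the 32 mm expected across the eyes. The pictures showed the ring fully spread, so I took it as pad give.

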